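# Rock the angle gauge over to its set tab on a soil-cement specimen

## Robot

A 7-joint arm with a two-finger parallel gripper is mounted at the origin on the work surface. World frame = base frame: x ahead of the robot, y to its left, z up, the work surface at z = 0. Lengths are in m, angles in degrees, forces in N, time in s.
With the tool pointing down it reaches from about 0.425 to 0.875 m from the base axis. Payload 4.7 kg.
Tool frame: the origin (TCP) lies on the mounting face of the last link; the fingertips stand 182 mm ahead of it and the grasp point (between the pads) lies 164 mm ahead of it; z points along the fingers, y is the line along which they close (so a half turn about z gives the same grasp; the last joint's range is limited). The gripper opens to 87 mm and grips with 3 to 60 N. Pads are 19 mm wide; open, the fingers measure 117 mm over their backs; the gripper's body (75 mm by 190 mm) begins 51 mm behind the grasp point.
Start: joints at [-67.489, 18.392, -4.016, 83.108, 1.295, 78.541, -3.26], TCP at [0.24, 0.604, 0.405] pointing down, gripper open.
Joint ranges: [-163.93, 163.93], [-17.29, 119.83], [-79.2, 71.16], [3.27, 140.29], [-89.18, 269.18], [5.43, 117.66], [-154.24, 154.24]. Speed limits (degrees/s): [147.25, 147.25, 180, 180, 180, 180, 180].

## Interface

Orientations are given as [roll, pitch, yaw] about the fixed x, y, z axes, in that order (R = Rz(yaw) Ry(pitch) Rx(roll)).
In Python, from cell import env gives the robot as it stands.
- The arm moves only by the tool servo_tool, never from a script. Its argument "plan" is a list of rows, each an object with "xyz": the shift along the tool's x, y, z in cm, a list of three; "twist": the turn, a rotation vector about the tool's x, y, z in degrees, a list of three; "jaw": the closure, from 0 (fully open) to 1 (shut). In form: [{"xyz": [x, y, z], "twist": [wx, wy, wz], "jaw": jaw}, ...]. A call has 1 to 10 rows; each row is the pose to reach, as a shift and turn from the pose commanded when the call began, along the tool's axes at that moment; what a row does not reach only later rows make up. A row lasts 1/12 s, in which the tool goes at most 41.7 mm and 7.16 degrees, less where a joint would pass 70% of its speed; a pose out of reach is approached as far as the arm can. A call with a gripper value outside its range is refused whole. The fingers move at their own pace and stop on an object; "newtons" is the grip in N (left out, the last holds). Time passes only in rows, so rows that repeat a pose let the fingers close. It gives the time, the measured TCP pose, the force, the opening and the grip force at its end, in the units of the state.
- env.get_obs(): the state, without advancing time (a new reading comes with each control period).
- env.read_camera(name): name is "scene" or "top" or "wrist"; returns a dict with "img" (384x512x3 uint8, red, green, blue), "camera_matrix" (3x3 intrinsics, pixels), "R" (3x3) and "t" (3): a world point X has camera coordinates R X + t. Camera axes: x right, y down, z forward; pixel columns grow to the right and rows downward; lengths in m; the calibration is good to about 2 mm. A picture is of the moment at which its call begins. There is no depth.
- env.sign_off(): hands the job in; it is judged then, once.
The state is a dict: "time_s": time; "qpos": joint angles; "joint_velocities": joint speeds; "effort": joint torques, N m; "tool_pos": TCP position; "tool_rot": TCP orientation; "force": force on the tool from outside, world axes, zero at the start; "wrist_torque": the same for the moment, N m; "grip_width": finger opening in m; "grasp_force": force on a finger pad.
Only numpy, scipy, OpenCV 4.12 (cv2) and the standard library are available. Lean on these libraries where they do the work, as an engineer would, in place of code of your own. Each camera call takes 0.05 s, during which the arm holds its last target. There are 200 camera calls.

## Task

Steady the soil-cement specimen in its cradle by sliding the end jaw along until it bears on the end of the specimen. Then take the angle gauge by its boss, set its V-foot upright astride the crown of the specimen, about half-way along, and rock it round the specimen, pressing only lightly and without turning the specimen, until its swinging pointer settles at the set tab on the dial's rim. Finish holding the gauge there, still seated on the specimen with the pointer at the tab, so that a line can be scribed along it, and leave the other things on the bench where they are.

Things in the scene. Friction and masses are not known exactly. Their poses are not given: they have to be found in the camera images.
- cradle: grey cast specimen cradle, fixed to the bench: base 262 x 110 mm, with two round rails along its own x axis, a fixed stop 93 mm high at its +x end and the sliding end jaw at its -x end. Origin: on the bench, under the point where the middle of the specimen about lies (base from x = -182 to +80 mm). x runs along the rails from the jaw to the fixed stop, z up
- jaw (a joint): the steel end jaw's slide along the cradle's +x, in m: 0 is fully open (jaw face at cradle x = -100 mm), growing as the jaw closes on the specimen's near end (face at cradle x = -100 mm + value; travel at most 62 mm). It starts 19 to 42 mm short of the specimen. It needs about 4 N to slide and stays where it is left; the specimen already lies against the fixed stop, so the force rises steeply once the jaw bears
- jaw_grip (a point): gripping point of the upright ribbed post of the sliding jaw: 20 mm (x) by 24 mm (y), top at 117 mm; this point lies on its axis, 97 mm above the bench. The post is 38 mm behind (cradle -x of) the jaw's face; above its slide (38 mm high) it is free at both sides and behind; ahead of it are a 10 mm wide web, 67 mm high, and, 18 mm away, the jaw plate, 92 mm high
- jaw_face (a point): centre of the jaw's flat face (62 mm wide), at the height of the specimen's axis; x looks to the specimen
- specimen: sand-brown cylinder of compacted soil-cement lying on the cradle's rails along the cradle's x: 101.6 mm diameter, 116 mm long, about 1.9 kg, loose; its side is uneven: five lifts of 23 mm, the second and fourth 2 mm lower (so the middle lift stands proud). Origin: at its centre, on its axis, 65.5 mm above the bench (crown at 116 mm). x along its axis, away from the jaw
- specimen_end (a point): centre of the specimen's end that faces the sliding jaw
- gauge: loose pendulum angle gauge, about 0.32 kg, standing upright on the bench: aluminium V-foot 86 mm wide (y) and 50 mm long (x), round grey case 82 mm across and 24 mm thick, square boss on top, 142 mm high in all. Origin: at the middle of its underside. x is the dial's outward normal, z up, y across. The V (120 degrees, open below) fits over the specimen so that gauge x lies along the specimen's axis, either way round
- gauge_grip (a point): gripping point in the ribbed square boss on top of the gauge: 26 x 26 mm (sides along gauge x and y), from 105 mm (case top) to 142 mm above the gauge's underside; this point lies on the boss's axis 126 mm above the underside. When seated upright on the specimen it is 166 mm above the specimen's axis (232 mm above the bench)
- gauge_seat (a point): the point 40 mm below the gauge's underside, on its centre line, that lies on the specimen's axis when the V is fully seated
- pointer (a joint): angle of the black pointer needle against the gauge's case, rad, 0 at the dial's top mark, positive towards gauge -y (anticlockwise seen from the front of the dial). It is a free pendulum with a damped swing: it always settles pointing straight up, so rolling the gauge by -a about its own x axis makes it read +a; settles in about 1 s
- tab (a joint): angle at which the stout steel set tab is clamped on the dial's rim (8 mm wide, standing 4 mm out over the rim and a few mm proud of the dial), rad, same zero and sign as the pointer; between 0.28 and 0.52, does not move. The dial has marks every 5 degrees, longer at 15 and longest at 30
- pointer_tip (a point): tip of the needle, 30 mm from its pivot (the pivot is 64 mm above the gauge's underside); its z axis runs along the needle
- tab_mark (a point): inner end of the set tab, 30 mm from the same pivot; its z axis runs outward from the pivot through the tab
- balance: bystander: white electronic balance, 240 x 190 x 55 mm, with a steel pan and red feet; origin under its middle
- tin: bystander: round aluminium moisture tin, 68 mm across, 50 mm high; origin under its middle
- brush: bystander: bench brush, 200 mm long, lying on the bench; origin under its middle

How it is judged:
By the outcome, as a careful person would: the job done as asked, in the order asked, and still so for the second after the job is handed in, while the arm keeps its last pose, push and grip.
It also fails if it takes over 58 s, if anything falls off the work surface, if the arm or the gripper's body presses on something with over 40 N, if the wrist force passes 120 N, or if a joint passes its speed limit or range.

## Working session

There is one attempt and no reset: what is moved stays moved. The work goes in short steps, Python scripts to look and compute and a tool call to move; the robot and the scene stay as the last step left them, time stands still between calls to the robot, and variables do not carry over. Pictures are saved under pics/ and viewed, at most 10 in all, crops included, and the job is handed in when it is done.

Besides the shell and the picture viewer there is one more tool, called after "Request:" as name(argument=value, ...) on one line, values as JSON. servo_tool: Moves the arm, as the interface text tells. Its arguments: {"type":"object","properties":{"plan":{"type":"array","items":{"type":"object","properties":{"xyz":{"type":"array","items":{"type":"number"}},"twist":{"type":"array","items":{"type":"number"}},"jaw":{"type":"number"}}}},"newtons":{"type":"number"}},"required":["plan"]}

```bash
mkdir -p pics; ls; cat > h.py <<'E'
import numpy as np,cv2
from cell import env
from scipy.spatial.transform import Rotation as Ro
def snap(n,f):
    c=env.read_camera(n); cv2.imwrite('pics/'+f,c['img'][:,:,::-1]); np.savez('pics/'+f+'.npz',**c); return c
def ray(c,uv):
    K=c['camera_matrix'];R=c['R'];t=c['t']
    d=R.T@np.linalg.inv(K)@np.array([uv[0],uv[1],1.]); return -R.T@t,d
def onz(c,uv,z):
    o,d=ray(c,uv); return o+d*(z-o[2])/d[2]
def two(c1,a,c2,b):
    o1,d1=ray(c1,a);o2,d2=ray(c2,b)
    s=np.linalg.lstsq(np.c_[d1,-d2],o2-o1,rcond=None)[0]
    p,q=o1+s[0]*d1,o2+s[1]*d2; return (p+q)/2,np.linalg.norm(p-q)
def proj(c,X):
    x=c['camera_matrix']@(c['R']@np.array(X)+c['t']); return x[:2]/x[2]
def load(f): return dict(np.load('pics/'+f+'.npz'))
E
python3 - <<'E'
from h import *
np.set_printoptions(precision=3,suppress=True)
a=snap('scene','s0.png');b=snap('top','t0.png')
cv2.imwrite('pics/both0.png',cv2.resize(np.hstack([a['img'],b['img']])[:,:,::-1],(800,300),interpolation=cv2.INTER_AREA))
for c in(a,b):print(-c['R'].T@c['t'],c['R'][2],c['camera_matrix'][0,0])
print(env.get_obs())
E
```

```text
pics
[ 1.206 -0.49   1.234] [-0.466  0.344 -0.815] 454.7151393102686
[0.361 0.007 1.637] [ 0.119 -0.007 -0.993] 459.54562824034343
{'time_s': 0.1, 'qpos': array([-67.49 ,  18.435,  -4.018,  83.168,   1.295,  78.541,  -3.26 ]), 'joint_velocities': array([ 0.045, -0.16 ,  0.048, -0.144,  0.04 , -0.072, -0.123]), 'effort': array([ -0.   , -49.258,  -0.406, -31.34 ,  -0.064,   0.039,   0.   ]), 'tool_pos': array([0.24 , 0.604, 0.404]), 'tool_rot': array([-179.901,    0.004,  158.301]), 'force': array([-0.45 ,  0.281,  0.208]), 'wrist_torque': array([-0.009,  0.042,  0.012]), 'grasp_force': 0.0, 'grip_width': 0.08705730269484067}
```

View pics/s0.png

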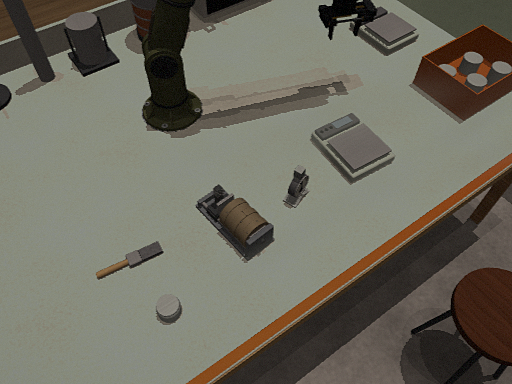

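View pics/t0.png

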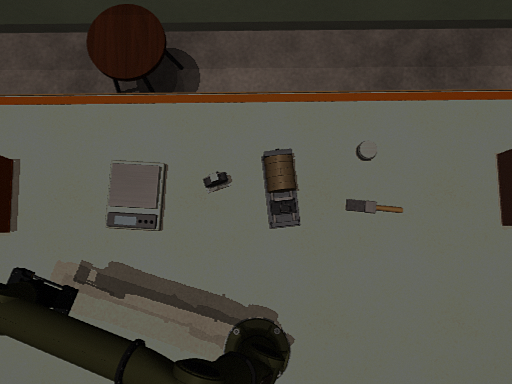

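The scene view shows the cradle at about (235,222) and the gauge at (298,187). In the top view they are at (281,188) and (217,181), with the jaw end towards the robot. Next: enlarged crops.

```bash
python3 - <<'E'
from h import *
a=load('s0.png');b=load('t0.png')
A=cv2.resize(a['img'][155:265,185:325],(0,0),fx=5.6,fy=5.6,interpolation=cv2.INTER_CUBIC)[:,:800][:300*2]
B=cv2.resize(b['img'][140:240,190:310],(0,0),fx=6,fy=6,interpolation=cv2.INTER_CUBIC)
f=lambda x:np.clip(255*(x/255.)**.6,0,255).astype('uint8')[:,:,::-1]
cv2.imwrite('pics/A.png',f(A)[:600]);cv2.imwrite('pics/B.png',f(B))
E
```

```text
(no output)
```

View pics/A.png

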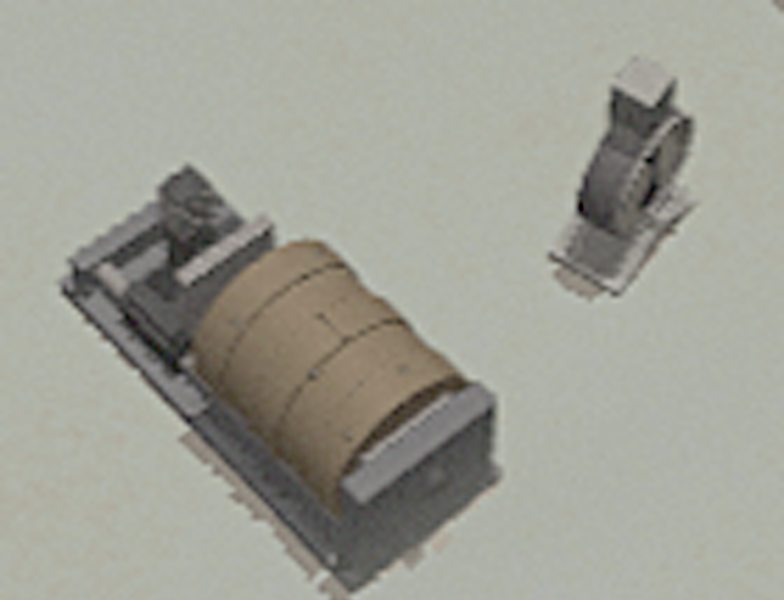

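View pics/B.png

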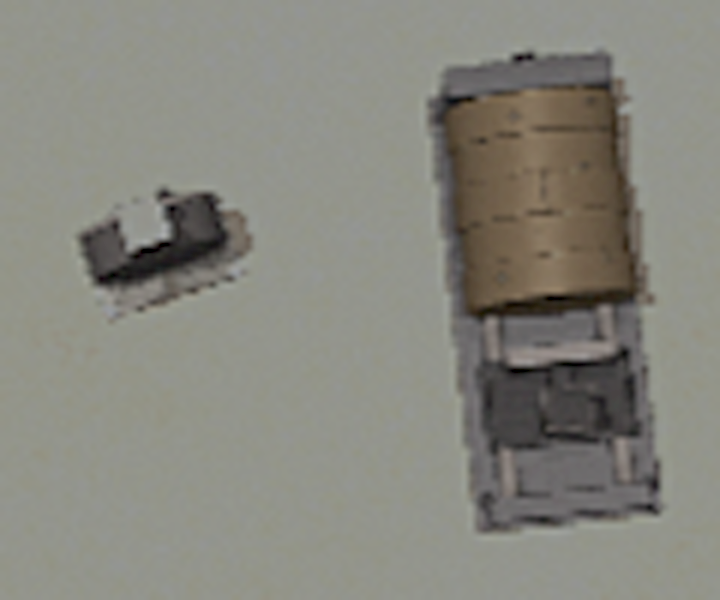

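The crops show the gauge's boss top at crop A (645,80) and B (145,222), with the dial facing right in A. The jaw post top is at A (190,185) and B (575,405).

```bash
python3 - <<'E'
from h import *
np.set_printoptions(precision=4,suppress=True)
a=load('s0.png');b=load('t0.png')
fa=lambda u,v:(u/5.6+185-.4,v/5.6+155-.4)
fb=lambda u,v:(u/6+190-.4,v/6+140-.4)
print('boss',two(a,fa(645,80),b,fb(145,222)),onz(b,fb(145,222),.142),onz(a,fa(645,80),.142))
print('post',two(a,fa(190,185),b,fb(575,405)),onz(b,fb(575,405),.117),onz(a,fa(190,185),.117))
P=lambda u,v,z:onz(b,fb(u,v),z)[:2]
def yaw(p,q): d=q-p; return np.degrees(np.arctan2(d[1],d[0]))
print('stop far edge',P(445,75,.093),P(610,55,.093),yaw(P(610,55,.093),P(445,75,.093))-90)
print('base end',P(478,528,.02),P(658,508,.02),yaw(P(658,508,.02),P(478,528,.02))-90)
print('base left side',yaw(P(478,528,.02),P(437,105,.02)))
print('spec corners',P(470,312,.0655),P(633,298,.0655),'far',P(447,105,.0655),P(610,88,.0655))
print('scene base far-right bottom',onz(a,fa(350,590),0),onz(a,fa(500,475),0))
print('foot',P(110,315,.0),P(245,270,.0),yaw(P(245,270,.0),P(110,315,.0))-90)
print('foot scene',onz(a,fa(548,255),.02),onz(a,fa(615,292),.02),onz(a,fa(690,203),.02))
print('case yaw',yaw(P(225,225,.064),P(97,265,.064))-90, 'jawplate',P(500,355,.092),P(612,345,.092))
print(a['R'][0])
E
```

```text
boss (array([0.5873, 0.1346, 0.1456]), np.float64(0.001228392856632049)) [0.5875 0.1344 0.142 ] [0.5855 0.1372 0.142 ]
post (array([ 0.4867, -0.099 ,  0.1198]), np.float64(0.0038708060126064624)) [ 0.486  -0.1009  0.117 ] [ 0.4859 -0.0963  0.117 ]
stop far edge [ 0.6774 -0.0325] [ 0.6878 -0.1268] 6.323993412949804
base end [ 0.4225 -0.0495] [ 0.4328 -0.1551] 5.566940005615322
base left side 4.587254134964451
spec corners [ 0.5445 -0.0454] [ 0.5514 -0.1392] far [ 0.6653 -0.0341] [ 0.6742 -0.1287]
scene base far-right bottom [ 0.6868 -0.1316  0.    ] [ 0.6767 -0.023   0.    ]
foot [0.5531 0.1675] [0.5792 0.0867] 17.898551185066438
foot scene [0.5847 0.0799 0.02  ] [0.6273 0.0957 0.02  ] [0.6034 0.1709 0.02  ]
case yaw 16.848224767351738 jawplate [ 0.5168 -0.061 ] [ 0.5217 -0.1242]
[0.5819 0.8132 0.0107]
```

Request:
servo_tool(plan=[{"xyz": [-3.2,-2.4,0],"twist": [0,0,7],"jaw": 0},{"xyz": [-6.4,-4.8,0],"twist": [0,0,14],"jaw": 0},{"xyz": [-9.7,-7.3,0],"twist": [0,0,21],"jaw": 0},{"xyz": [-12.9,-9.7,0],"twist": [0,0,28],"jaw": 0},{"xyz": [-16.1,-12.1,0],"twist": [0,0,35],"jaw": 0},{"xyz": [-19.3,-14.5,0],"twist": [0,0,42],"jaw": 0},{"xyz": [-22.5,-17,0],"twist": [0,0,49],"jaw": 0},{"xyz": [-25.8,-19.4,0],"twist": [0,0,56],"jaw": 0},{"xyz": [-29,-21.8,0],"twist": [0,0,63],"jaw": 0},{"xyz": [-32.2,-24.2,0],"twist": [0,0,70],"jaw": 0}], newtons=30)

```text
time_s: 0.93
tool_pos: [0.4506, 0.258, 0.4046]
tool_rot: [-180.0, -0.0, 88.0]
force: [1.0, 0.5, -0.9]
grip_width: 0.0868
grasp_force: 0.0
```

```bash
cat >> h.py <<'E'
def goal(p,yaw,lean=0,grasp=True):
    """tool-frame shift (cm) & twist (deg) to bring grasp point to p, tool down with yaw, leaned about own x"""
    o=env.get_obs(); R0=Ro.from_euler('xyz',o['tool_rot'],degrees=True)
    R1=Ro.from_euler('z',yaw,degrees=True)*Ro.from_euler('x',180+lean,degrees=True)
    t=np.array(p,float)-(R1.apply([0,0,.164]) if grasp else 0)
    print('t',o['time_s'],'pos',o['tool_pos'].round(4),o['tool_rot'].round(2),'grasp',(o['tool_pos']+R0.apply([0,0,.164])).round(4),'F',o['force'].round(2),'w',round(o['grip_width'],4),o['grasp_force'])
    print('q',o['qpos'].round(0))
    print('xyz',(100*R0.inv().apply(t-o['tool_pos'])).round(2),'twist',np.degrees((R0.inv()*R1).as_rotvec()).round(2))
E
python3 -c "
from h import *
goal([.487,-.099,.24],5.5)"
```

```text
t 0.9333 pos [0.4506 0.258  0.4046] [-1.7999e+02 -1.0000e-02  8.7950e+01] grasp [0.4505 0.258  0.2406] F [ 0.96  0.47 -0.89] w 0.0868 0.0
q [-48.   2.  16. 102.  -1.  76. -34.]
xyz [-35.55   4.92   0.05] twist [-2.000e-02  1.000e-02  8.245e+01]
```

Request:
servo_tool(plan=[{"xyz": [-3.6,0.5,0],"twist": [0,0,7],"jaw": 0},{"xyz": [-7.2,1,0],"twist": [0,0,14],"jaw": 0},{"xyz": [-10.8,1.5,0],"twist": [0,0,21],"jaw": 0},{"xyz": [-14.4,2,0],"twist": [0,0,28],"jaw": 0},{"xyz": [-18,2.5,0],"twist": [0,0,35],"jaw": 0},{"xyz": [-21.6,3,0],"twist": [0,0,42],"jaw": 0},{"xyz": [-25.2,3.5,0],"twist": [0,0,49],"jaw": 0},{"xyz": [-28.8,4,0],"twist": [0,0,56],"jaw": 0},{"xyz": [-32.4,4.5,0],"twist": [0,0,63],"jaw": 0},{"xyz": [-35.5,4.9,0],"twist": [0,0,70],"jaw": 0}])

```text
time_s: 1.77
tool_pos: [0.488, -0.099, 0.4047]
tool_rot: [180.0, -0.0, 17.9]
force: [-0.1, -0.6, -1.3]
grip_width: 0.0868
grasp_force: 0.0
```

Request:
servo_tool(plan=[{"xyz": [0,0,0],"twist": [0,0,7],"jaw": 0},{"xyz": [0,0,0],"twist": [0,0,12.5],"jaw": 0},{"xyz": [0,0,0],"twist": [0,0,12.5],"jaw": 0},{"xyz": [0,0,0],"twist": [0,0,12.5],"jaw": 0}])

```text
time_s: 2.1
tool_pos: [0.4884, -0.0962, 0.4045]
tool_rot: [-180.0, 0.0, 6.0]
force: [-0.3, -0.5, 0.1]
grip_width: 0.0873
grasp_force: 0.0
```

```bash
python3 - <<'E'
from h import *
goal([.487,-.099,.097],5.5)
c=snap('wrist','w1.png')
cv2.imwrite('pics/w1v.png',np.clip(255*(c['img']/255.)**.6,0,255).astype('uint8')[:,:,::-1])
print(c['camera_matrix'],-c['R'].T@c['t'],c['R'])
E
```

```text
t 2.1 pos [ 0.4884 -0.0962  0.4045] [-1.7999e+02  3.0000e-02  5.9600e+00] grasp [ 0.4883 -0.0962  0.2405] F [-0.26 -0.46  0.05] w 0.0873 0.0
q [-28.  -1.  35. 105.   1.  76. -76.]
xyz [-0.16  0.27 14.35] twist [-0.01  0.03  0.46]
[[268.64608372   0.         256.36708826]
 [  0.         268.64608372 186.25047555]
 [  0.           0.           1.        ]] [ 0.57166961 -0.08812526  0.38563723] [[ 1.03595583e-01 -9.94619377e-01 -5.00244468e-04]
 [-9.47691940e-01 -9.88604495e-02  3.03490689e-01]
 [-3.01907174e-01 -3.09662172e-02 -9.52834273e-01]]
```

View pics/w1v.png

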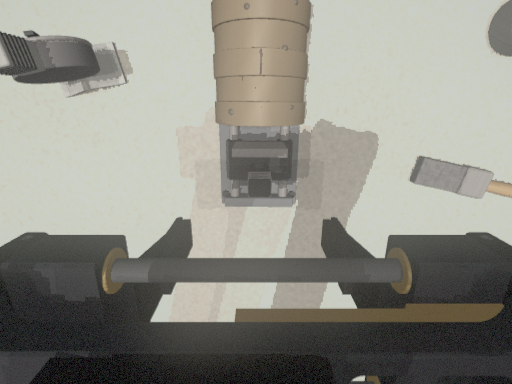

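The wrist view shows the specimen at columns 213–308, the open jaw slide at about (260,160) and the post at about (260,185), all in line with the tool. The gauge is at top left, dial towards +x.

```bash
python3 - <<'E'
from h import *
np.set_printoptions(precision=4,suppress=True)
c=load('w1.png'); I=c['img']
A=cv2.resize(I[105:215,200:320],(0,0),fx=5,fy=5,interpolation=cv2.INTER_CUBIC)
cv2.imwrite('pics/w1c.png',np.clip(255*(A/255.)**.5,0,255).astype('uint8')[:,:,::-1])
m=(I[:,:,0].astype(int)-I[:,:,2]>25).astype('uint8')
for r in (8,30,60,85,110):
    x=np.where(m[r,190:330])[0]+190; L,Rr=x.min(),x.max()
    # tangent rays' mid -> axis plane approx
    print(r,L,Rr,onz(c,((L+Rr)/2,r),.0655+.04))
print('post pred',proj(c,[.487,-.099,.117]))
E
```

```text
8 212 306 [ 0.6513 -0.0821  0.1055]
30 215 304 [ 0.6338 -0.0844  0.1055]
60 214 304 [ 0.6086 -0.0867  0.1055]
85 217 301 [ 0.5864 -0.089   0.1055]
110 213 301 [ 0.5629 -0.0895  0.1055]
post pred [258.4441 186.0474]
```

View pics/w1c.png

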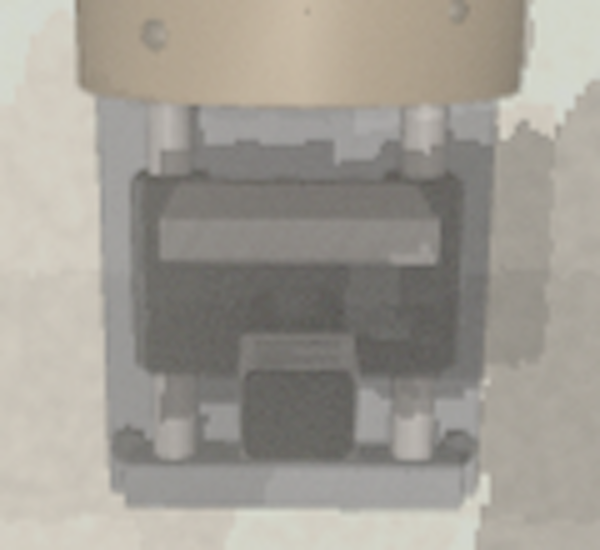

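The post's top face centre is at crop (300,414), and the jaw plate's top front edge is at crop row 220.

```bash
python3 - <<'E'
from h import *
np.set_printoptions(precision=4,suppress=True)
c=load('w1.png')
q=lambda u,v,z:onz(c,(u/5+200-.4,v/5+105-.4),z)
p=q(300,414,.117);print('post',p)
f=q(300,220,.092);print('plate front',f, q(160,220,.092),q(440,220,.092))
e=q(300,105,.10);print('spec end (crown near edge)',e)
for z in (.10,.116):print(q(300,105,z))
print('yaw spec',np.degrees(np.polyfit([.6513,.6338,.6086,.5864,.5629],[-.0821,-.0844,-.0867,-.089,-.0895],1)[0]))
goal([p[0],p[1],.097],5.5)
E
```

```text
post [ 0.4856 -0.1004  0.117 ]
plate front [ 0.5222 -0.0967  0.092 ] [ 0.519  -0.0661  0.092 ] [ 0.5253 -0.1273  0.092 ]
spec end (crown near edge) [ 0.5474 -0.0939  0.1   ]
[ 0.5474 -0.0939  0.1   ]
[ 0.5488 -0.0936  0.116 ]
yaw spec 4.927314707930636
t 2.15 pos [ 0.4884 -0.0959  0.4045] [-179.99    0.03    5.99] grasp [ 0.4883 -0.0959  0.2405] F [0.24 0.73 0.74] w 0.0872 0.0
q [-28.  -1.  35. 105.   1.  76. -76.]
xyz [-0.31  0.42 14.35] twist [-0.01  0.03  0.49]
```

Request:
servo_tool(plan=[{"xyz": [-0.3,0.4,3.5],"twist": [0,0,0.5],"jaw": 0},{"xyz": [-0.3,0.4,7],"twist": [0,0,0.5],"jaw": 0},{"xyz": [-0.3,0.4,10],"twist": [0,0,0.5],"jaw": 0},{"xyz": [-0.3,0.4,13],"twist": [0,0,0.5],"jaw": 0},{"xyz": [-0.3,0.4,14.3],"twist": [0,0,0.5],"jaw": 0},{"xyz": [-0.3,0.4,14.3],"twist": [0,0,0.5],"jaw": 0},{"xyz": [-0.3,0.4,14.3],"twist": [0,0,0.5],"jaw": 0.8},{"xyz": [-0.3,0.4,14.3],"twist": [0,0,0.5],"jaw": 0.8},{"xyz": [-0.3,0.4,14.3],"twist": [0,0,0.5],"jaw": 0.8},{"xyz": [-0.3,0.4,14.3],"twist": [0,0,0.5],"jaw": 0.8}], newtons=15)

```text
time_s: 2.98
tool_pos: [0.4866, -0.1006, 0.2632]
tool_rot: [-180.0, -0.2, 5.3]
force: [0.0, -0.2, 0.5]
grip_width: 0.0685
grasp_force: 0.0
```

Request:
servo_tool(plan=[{"xyz": [0,0,0],"twist": [0,0,0],"jaw": 0.8},{"xyz": [0,0,0],"twist": [0,0,0],"jaw": 0.8},{"xyz": [0,0,0],"twist": [0,0,0],"jaw": 0.8},{"xyz": [0,0,0],"twist": [0,0,0],"jaw": 0.8}])

```text
time_s: 3.32
tool_pos: [0.486, -0.1006, 0.2619]
tool_rot: [-180.0, -0.0, 5.3]
force: [-0.6, 0.1, 0.6]
grip_width: 0.0419
grasp_force: 0.0
```

Request:
servo_tool(plan=[{"xyz": [0,0,0],"twist": [0,0,0],"jaw": 0.8},{"xyz": [0,0,0],"twist": [0,0,0],"jaw": 0.8},{"xyz": [0,0,0],"twist": [0,0,0],"jaw": 0.8},{"xyz": [0,0,0],"twist": [0,0,0],"jaw": 0.8},{"xyz": [0,0,0],"twist": [0,0,0],"jaw": 0.8}])

```text
time_s: 3.73
tool_pos: [0.4859, -0.0996, 0.2617]
tool_rot: [-179.9, 0.0, 5.3]
force: [-0.5, 4.0, 2.1]
grip_width: 0.0238
grasp_force: 15.0
```

Request:
servo_tool(plan=[{"xyz": [0.3,0,0],"twist": [0,0,0],"jaw": 0.8},{"xyz": [0.6,0,0],"twist": [0,0,0],"jaw": 0.8},{"xyz": [0.9,0,0],"twist": [0,0,0],"jaw": 0.8},{"xyz": [1.2,0,0],"twist": [0,0,0],"jaw": 0.8},{"xyz": [1.5,0,0],"twist": [0,0,0],"jaw": 0.8},{"xyz": [1.8,0,0],"twist": [0,0,0],"jaw": 0.8},{"xyz": [2.0,0,0],"twist": [0,0,0],"jaw": 0.8},{"xyz": [2.0,0,0],"twist": [0,0,0],"jaw": 0.8}])

```text
time_s: 4.4
tool_pos: [0.5057, -0.0978, 0.2617]
tool_rot: [-179.9, 0.1, 5.4]
force: [-2.7, 4.6, 3.7]
grip_width: 0.0241
grasp_force: 15.0
```

```bash
python3 -c "
from h import *
goal([.5,-.1,.097],5.5)"
```

```text
t 4.4 pos [ 0.5057 -0.0978  0.2617] [-1.7989e+02  1.2000e-01  5.3500e+00] grasp [ 0.5053 -0.0975  0.0977] F [-2.68  4.57  3.73] w 0.0241 14.993248792026748
q [-25.  10.  36. 113.  -7.  59. -70.]
xyz [-0.58  0.17  0.07] twist [-0.11  0.12 -0.15]
```

Request:
servo_tool(plan=[{"xyz": [0.15,-0.05,0],"twist": [0,0,0],"jaw": 0.8},{"xyz": [0.3,-0.05,0],"twist": [0,0,0],"jaw": 0.8},{"xyz": [0.4,-0.05,0],"twist": [0,0,0],"jaw": 0.8},{"xyz": [0.5,-0.05,0],"twist": [0,0,0],"jaw": 0.8}])

```text
time_s: 4.73
tool_pos: [0.5102, -0.0973, 0.2617]
tool_rot: [-179.9, 0.2, 5.3]
force: [-4.0, 3.1, 5.1]
grip_width: 0.0239
grasp_force: 15.0
```

Request:
servo_tool(plan=[{"xyz": [0.05,0,0],"twist": [0,0,0],"jaw": 0.8},{"xyz": [0.1,0,0],"twist": [0,0,0],"jaw": 0.8},{"xyz": [0.1,0,0],"twist": [0,0,0],"jaw": 0.8}])

```text
time_s: 4.98
tool_pos: [0.5112, -0.0972, 0.2617]
tool_rot: [-179.9, 0.1, 5.3]
force: [-4.6, 3.6, 4.9]
grip_width: 0.0238
grasp_force: 15.0
```

Request:
servo_tool(plan=[{"xyz": [0.05,0,0],"twist": [0,0,0],"jaw": 0.8},{"xyz": [0.1,0,0],"twist": [0,0,0],"jaw": 0.8},{"xyz": [0.1,0,0],"twist": [0,0,0],"jaw": 0.8}])

```text
time_s: 5.23
tool_pos: [0.512, -0.0971, 0.2617]
tool_rot: [-179.9, 0.2, 5.3]
force: [-5.6, 3.7, 4.8]
grip_width: 0.0241
grasp_force: 15.0
```

Request:
servo_tool(plan=[{"xyz": [0.05,0,0],"twist": [0,0,0],"jaw": 0.8},{"xyz": [0.1,0,0],"twist": [0,0,0],"jaw": 0.8},{"xyz": [0.1,0,0],"twist": [0,0,0],"jaw": 0.8}])

```text
time_s: 5.48
tool_pos: [0.5124, -0.0972, 0.2617]
tool_rot: [-179.9, 0.3, 5.3]
force: [-8.1, 3.8, 8.8]
grip_width: 0.0237
grasp_force: 15.0
```

Request:
servo_tool(plan=[{"xyz": [0.05,0,0],"twist": [0,0,0],"jaw": 0.8},{"xyz": [0.1,0,0],"twist": [0,0,0],"jaw": 0.8},{"xyz": [0.1,0,0],"twist": [0,0,0],"jaw": 0.8}])

```text
time_s: 5.73
tool_pos: [0.5128, -0.0972, 0.2616]
tool_rot: [-179.9, 0.4, 5.3]
force: [-10.5, 4.1, 11.7]
grip_width: 0.024
grasp_force: 15.0
```

Request:
servo_tool(plan=[{"xyz": [0.1,0,0],"twist": [0,0,0],"jaw": 0.8},{"xyz": [0.2,0,0],"twist": [0,0,0],"jaw": 0.8},{"xyz": [0.2,0,0],"twist": [0,0,0],"jaw": 0.8}], newtons=30)

```text
time_s: 5.98
tool_pos: [0.5137, -0.0973, 0.2616]
tool_rot: [-179.8, 0.7, 5.3]
force: [-16.4, 4.3, 16.4]
grip_width: 0.024
grasp_force: 30.1
```

Request:
servo_tool(plan=[{"xyz": [0.1,0,0],"twist": [0,0,0],"jaw": 0.8},{"xyz": [0.2,0,0],"twist": [0,0,0],"jaw": 0.8},{"xyz": [0.2,0,0],"twist": [0,0,0],"jaw": 0.8}])

```text
time_s: 6.23
tool_pos: [0.5145, -0.0973, 0.2616]
tool_rot: [-179.7, 0.9, 5.3]
force: [-21.3, 3.3, 22.0]
grip_width: 0.0235
grasp_force: 30.1
```

Request:
servo_tool(plan=[{"xyz": [0,0,0],"twist": [0,0,0],"jaw": 0},{"xyz": [0,0,0],"twist": [0,0,0],"jaw": 0},{"xyz": [0,0,0],"twist": [0,0,0],"jaw": 0},{"xyz": [0,0,0],"twist": [0,0,0],"jaw": 0},{"xyz": [0,0,0],"twist": [0,0,0],"jaw": 0},{"xyz": [0,0,-3],"twist": [0,0,0],"jaw": 0},{"xyz": [0,0,-6],"twist": [0,0,0],"jaw": 0},{"xyz": [0,0,-10],"twist": [0,0,0],"jaw": 0},{"xyz": [0,0,-14],"twist": [0,0,0],"jaw": 0},{"xyz": [0,0,-14],"twist": [0,0,0],"jaw": 0}])

```text
time_s: 7.07
tool_pos: [0.5209, -0.0982, 0.4098]
tool_rot: [179.9, -0.8, 5.3]
force: [1.9, -1.2, 0.7]
grip_width: 0.0817
grasp_force: 0.0
```

```bash
python3 - <<'E'
from h import *
np.set_printoptions(precision=4,suppress=True)
goal([.55,.134,.24],17.5)
c=snap('wrist','w2.png');I=c['img']
# predicted edges
for p in ([.5485,-.0938,.0655],[.587,.1345,.142]):print(proj(c,p))
cv2.imwrite('pics/w2v.png',np.clip(255*(cv2.resize(I[:230],(0,0),fx=1.5,fy=1.5)/255.)**.6,0,255).astype('uint8')[:,:,::-1])
E
```

```text
t 7.0667 pos [ 0.5209 -0.0982  0.4098] [179.93  -0.79   5.27] grasp [ 0.5232 -0.0982  0.2458] F [ 1.91 -1.17  0.74] w 0.0817 0.0
q [-27.   3.  37. 101.  -2.  76. -75.]
xyz [  5.02 -22.85   0.62] twist [  0.15  -0.78 -12.23]
[254.078  152.7769]
[  1.0161 101.2212]
```

View pics/w2v.png

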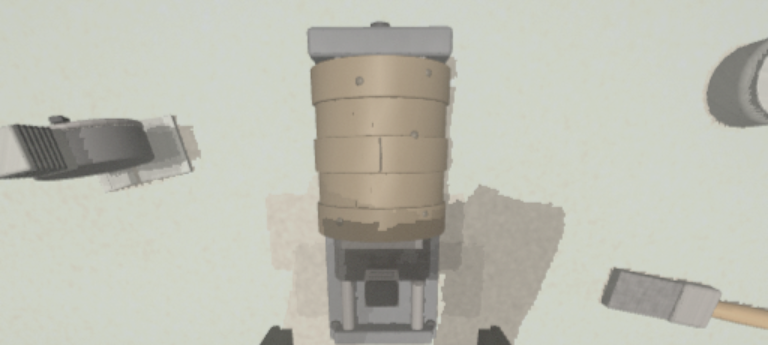

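Request:
servo_tool(plan=[{"xyz": [1.4,-3.7,0],"twist": [0.1,-0.1,-2],"jaw": 0},{"xyz": [2.9,-7.5,0.1],"twist": [0.1,-0.2,-4],"jaw": 0},{"xyz": [4.3,-11.2,0.2],"twist": [0.1,-0.4,-6],"jaw": 0},{"xyz": [5.8,-15,0.3],"twist": [0.1,-0.6,-8],"jaw": 0},{"xyz": [7.2,-18.7,0.4],"twist": [0.1,-0.8,-10],"jaw": 0},{"xyz": [8.7,-22.5,0.6],"twist": [0.1,-0.8,-12],"jaw": 0},{"xyz": [8.7,-22.5,0.6],"twist": [0.1,-0.8,-12],"jaw": 0},{"xyz": [8.7,-22.5,0.6],"twist": [0.1,-0.8,-12],"jaw": 0}])

```text
time_s: 7.78
tool_pos: [0.5844, 0.1387, 0.3934]
tool_rot: [-179.8, 1.0, 17.6]
force: [0.3, -1.1, -0.5]
grip_width: 0.087
grasp_force: 0.0
```

```bash
python3 - <<'E'
from h import *
np.set_printoptions(precision=4,suppress=True)
goal([.587,.1345,.126],17.5)
c=snap('wrist','w3.png');I=c['img']
p=proj(c,[.587,.1345,.142]);print(p)
u,v=int(p[0])-60,int(p[1])-60;print(u,v)
A=cv2.resize(I[v:v+100,u:u+120],(0,0),fx=6,fy=6,interpolation=cv2.INTER_CUBIC)
cv2.imwrite('pics/w3v.png',np.clip(255*(A/255.)**.6,0,255).astype('uint8')[:,:,::-1])
E
```

```text
t 7.7833 pos [0.5844 0.1387 0.3934] [-179.83    0.96   17.63] grasp [0.5816 0.1383 0.2294] F [ 0.33 -1.14 -0.55] w 0.087 0.0
q [-38.  14.  27.  92.  -6.  77. -83.]
xyz [ 0.3   0.51 10.34] twist [-0.17  0.96  0.13]
[261.8506 190.6073]
201 130
```

View pics/w3v.png

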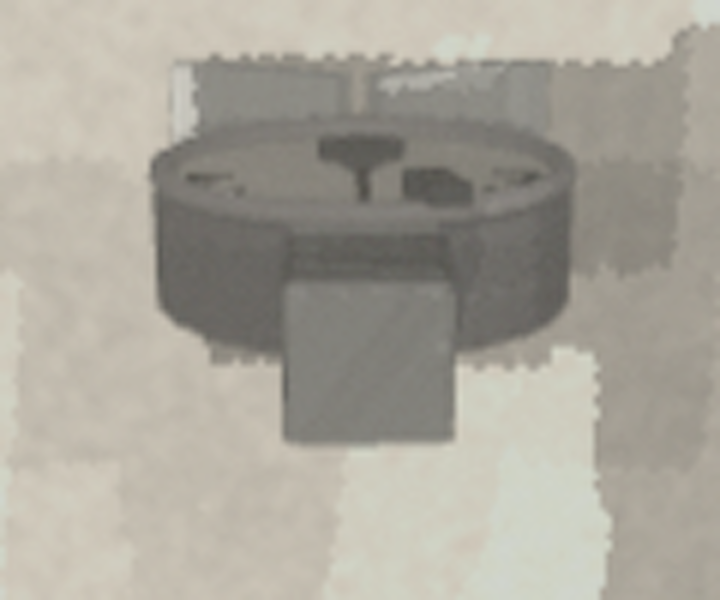

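The boss top spans crop (283,278)–(455,442), square to the tool. The needle is upright at about (363,165) and the set tab is to its right at (438,187).

```bash
python3 - <<'E'
from h import *
np.set_printoptions(precision=4,suppress=True)
c=load('w3.png')
px=lambda u,v:(u/6+201-.4,v/6+130-.4)
P=[onz(c,px(*k),.142) for k in((283,278),(455,278),(455,442),(283,442))]
b=np.mean(P,0);print('boss',b,[np.linalg.norm(P[i]-P[i-1]) for i in range(4)])
d=P[0]-P[1]+P[3]-P[2];yaw=np.degrees(np.arctan2(d[1],d[0]))-90;print('yaw',yaw)
yaw=17.3
n=np.array([np.cos(np.radians(yaw)),np.sin(np.radians(yaw)),0]);y=np.array([-n[1],n[0],0])
for off in (.011,.013,.016):
  for uv in ((438,187),(405,180),(470,195),(363,140),(364,200)):
    o,dd=ray(c,px(*uv)); X=o+dd*((b+n*off-o)@n)/(dd@n); r=X-b; yy=r@y; zz=X[2]-.064
    print(off,uv,'y',yy,'z',X[2],'r',np.hypot(yy,zz),'ang',np.degrees(np.arctan2(-yy,zz)))
goal([b[0],b[1],.126],17.5)
E
```

```text
boss [0.5878 0.1345 0.142 ] [np.float64(0.026425775619021524), np.float64(0.025700974643985918), np.float64(0.026421185145030272), np.float64(0.026599561439035087)]
yaw 17.677845754510983
0.011 (438, 187) y -0.014192541400866641 z 0.07277221163242031 r 0.016684721404305315 ang 58.2803678464085
0.011 (405, 180) y -0.008124264261038029 z 0.06700156440020194 r 0.00866100794548414 ang 69.72290821937044
0.011 (470, 195) y -0.019802855729870117 z 0.0791523493321381 r 0.02493485081850693 ang 52.57823570594529
0.011 (363, 140) y -0.0004935495007100774 z 0.028680445236099084 r 0.03532300298431388 ang 179.19941054861656
0.011 (364, 200) y 6.159288112674932e-05 z 0.08361223726775086 r 0.019612333984754617 ang -0.17993870287967398
0.013 (438, 187) y -0.01364803795023609 z 0.08133235214550061 r 0.02206081074636025 ang 38.21800523449711
0.013 (405, 180) y -0.007752627768043846 z 0.07572609329035201 r 0.01405718681542943 ang 33.47041625135736
0.013 (470, 195) y -0.019098531304176877 z 0.08753073891854896 r 0.03030593295098401 ang 39.064228022768226
0.013 (363, 140) y -0.0003392891121377288 z 0.0384
[... 227 characters left out ...]
12077 r 0.03278757951573615 ang 23.038267309042176
0.016 (405, 180) y -0.007195173028552526 z 0.08881288662557679 r 0.025835050950298845 ang 16.170957500652015
0.016 (470, 195) y -0.018042044665637007 z 0.10009832329816493 r 0.04035597007452153 ang 26.55601352138497
0.016 (363, 140) y -0.0001078985292792857 z 0.0532209009249236 r 0.01077963909242483 ang 179.42648974368504
0.016 (364, 200) y 0.00040770801215678654 z 0.10424058926255614 r 0.040242654609517564 ang -0.5804872524974011
t 7.8333 pos [0.5845 0.1359 0.394 ] [-179.89    0.94   17.4 ] grasp [0.5818 0.1354 0.23  ] F [ 0.13 -0.72 -0.94] w 0.0869 0.0
q [-38.  14.  27.  92.  -6.  77. -83.]
xyz [ 0.44  0.25 10.39] twist [-0.11  0.94 -0.1 ]
```

Request:
servo_tool(plan=[{"xyz": [0.4,0.2,3.5],"twist": [0,0.9,0],"jaw": 0},{"xyz": [0.4,0.2,6.5],"twist": [0,0.9,0],"jaw": 0},{"xyz": [0.4,0.2,9],"twist": [0,0.9,0],"jaw": 0},{"xyz": [0.4,0.2,10.3],"twist": [0,0.9,0],"jaw": 0},{"xyz": [0.4,0.2,10.3],"twist": [0,0.9,0],"jaw": 0.3},{"xyz": [0.4,0.2,10.3],"twist": [0,0.9,0],"jaw": 0.5},{"xyz": [0.4,0.2,10.3],"twist": [0,0.9,0],"jaw": 0.55},{"xyz": [0.4,0.2,10.3],"twist": [0,0.9,0],"jaw": 0.6},{"xyz": [0.4,0.2,10.3],"twist": [0,0.9,0],"jaw": 0.6},{"xyz": [0.4,0.2,10.3],"twist": [0,0.9,0],"jaw": 0.6}], newtons=10)

```text
time_s: 8.67
tool_pos: [0.588, 0.1343, 0.294]
tool_rot: [-179.8, -0.2, 17.3]
force: [-0.7, 0.1, -1.0]
grip_width: 0.0549
grasp_force: 0.0
```

```bash
python3 -c "
from h import *
goal([.5878,.1345,.126],17.6)"
```

```text
t 8.6667 pos [0.588  0.1343 0.294 ] [-179.81   -0.24   17.3 ] grasp [0.5884 0.135  0.13  ] F [-0.71  0.1  -0.95] w 0.0549 0.0
q [-37.  18.  26.  99.  -9.  65. -81.]
xyz [-0.01 -0.02  0.4 ] twist [-0.19 -0.24 -0.3 ]
```

Request:
servo_tool(plan=[{"xyz": [0,0,0.2],"twist": [0,0,-0.3],"jaw": 0.6},{"xyz": [0,0,0.2],"twist": [0,0,-0.3],"jaw": 0.75},{"xyz": [0,0,0.2],"twist": [0,0,-0.3],"jaw": 0.75},{"xyz": [0,0,0.2],"twist": [0,0,-0.3],"jaw": 0.75},{"xyz": [0,0,0.2],"twist": [0,0,-0.3],"jaw": 0.75},{"xyz": [0,0,0.2],"twist": [0,0,-0.3],"jaw": 0.75},{"xyz": [0,0,0.2],"twist": [0,0,-0.3],"jaw": 0.75},{"xyz": [0,0,0.2],"twist": [0,0,-0.3],"jaw": 0.75}], newtons=10)

```text
time_s: 9.33
tool_pos: [0.5876, 0.1343, 0.2907]
tool_rot: [-179.8, -0.1, 17.6]
force: [-1.0, -0.1, -0.2]
grip_width: 0.0261
grasp_force: 10.0
```

Request:
servo_tool(plan=[{"xyz": [0,0,0],"twist": [0,0,0],"jaw": 0.8},{"xyz": [0,0,0],"twist": [0,0,0],"jaw": 0.8},{"xyz": [0,0,0],"twist": [0,0,0],"jaw": 0.8},{"xyz": [0,0,0],"twist": [0,0,0],"jaw": 0.8}], newtons=25)

```text
time_s: 9.67
tool_pos: [0.5876, 0.1343, 0.2907]
tool_rot: [-179.8, -0.1, 17.6]
force: [-0.4, 0.6, -0.3]
grip_width: 0.0256
grasp_force: 25.0
```

```bash
python3 -c "
from h import *
goal([.5878,.1345,.126],17.6)
print(env.get_obs()['wrist_torque'])"
```

```text
t 9.6667 pos [0.5876 0.1343 0.2907] [-1.7981e+02 -1.2000e-01  1.7600e+01] grasp [0.5877 0.1349 0.1267] F [-0.44  0.58 -0.28] w 0.0256 24.973075431771576
q [-37.  18.  26.  99.  -9.  65. -81.]
xyz [ 0.03 -0.01  0.07] twist [-0.19 -0.12 -0.  ]
[0.02041503 0.13877748 0.003696  ]
```

Request:
servo_tool(plan=[{"xyz": [0,0,-0.5],"twist": [0,0,0],"jaw": 0.8},{"xyz": [0,0,-1.5],"twist": [0,0,0],"jaw": 0.8},{"xyz": [0,0,-4],"twist": [0,0,0],"jaw": 0.8},{"xyz": [0,0,-7],"twist": [0,0,0],"jaw": 0.8},{"xyz": [0,0,-10],"twist": [0,0,0],"jaw": 0.8},{"xyz": [0,0,-13],"twist": [0,0,0],"jaw": 0.8},{"xyz": [0,0,-15],"twist": [0,0,0],"jaw": 0.8},{"xyz": [0,0,-15.5],"twist": [0,0,0],"jaw": 0.8},{"xyz": [0,0,-15.5],"twist": [0,0,0],"jaw": 0.8}])

```text
time_s: 10.42
tool_pos: [0.5877, 0.1333, 0.4477]
tool_rot: [-179.8, -0.3, 17.6]
force: [0.9, 0.4, -4.3]
grip_width: 0.0257
grasp_force: 25.0
```

```bash
python3 -c "
from h import *
goal([.607,-.088,.28],5.4)
print(env.get_obs()['wrist_torque'])"
```

```text
t 10.4167 pos [0.5877 0.1333 0.4477] [-179.81   -0.32   17.57] grasp [0.5884 0.1341 0.2837] F [ 0.92  0.37 -4.35] w 0.0257 24.97238295385614
q [-38.  12.  27.  88.  -6.  81. -83.]
xyz [-4.84 21.68  0.27] twist [-0.23 -0.3  12.17]
[-0.10040272  0.17801737  0.07418769]
```

Request:
servo_tool(plan=[{"xyz": [-0.5,2.2,0],"twist": [0,0,1.2],"jaw": 0.8},{"xyz": [-1,4.6,0],"twist": [0,0,2.6],"jaw": 0.8},{"xyz": [-1.6,7.2,0],"twist": [-0.1,-0.1,4],"jaw": 0.8},{"xyz": [-2.2,9.9,0.1],"twist": [-0.1,-0.1,5.5],"jaw": 0.8},{"xyz": [-2.8,12.6,0.1],"twist": [-0.1,-0.2,7],"jaw": 0.8},{"xyz": [-3.4,15.3,0.2],"twist": [-0.2,-0.2,8.5],"jaw": 0.8},{"xyz": [-4,18,0.2],"twist": [-0.2,-0.3,10],"jaw": 0.8},{"xyz": [-4.6,20.2,0.3],"twist": [-0.2,-0.3,11.3],"jaw": 0.8},{"xyz": [-4.8,21.7,0.3],"twist": [-0.2,-0.3,12.2],"jaw": 0.8},{"xyz": [-4.8,21.7,0.3],"twist": [-0.2,-0.3,12.2],"jaw": 0.8}])

```text
time_s: 11.25
tool_pos: [0.6064, -0.0926, 0.44]
tool_rot: [179.8, 0.4, 5.0]
force: [-0.4, -0.8, -3.4]
grip_width: 0.0256
grasp_force: 25.0
```

Request:
servo_tool(plan=[{"xyz": [0,0,0],"twist": [0,0,0],"jaw": 0.8},{"xyz": [0,0,0],"twist": [0,0,0],"jaw": 0.8},{"xyz": [0,0,0],"twist": [0,0,0],"jaw": 0.8},{"xyz": [0,0,0],"twist": [0,0,0],"jaw": 0.8}])

```text
time_s: 11.58
tool_pos: [0.6075, -0.0859, 0.4416]
tool_rot: [-180.0, 0.2, 5.6]
force: [0.7, -0.1, -3.7]
grip_width: 0.0254
grasp_force: 25.0
```

```bash
python3 - <<'E'
from h import *
goal([.607,-.088,.240],5.4)
print(env.get_obs()['wrist_torque'])
c=snap('wrist','w4.png');I=c['img']
A=cv2.resize(I[60:240,140:380],(0,0),fx=3.2,fy=3.2,interpolation=cv2.INTER_CUBIC)
cv2.imwrite('pics/w4v.png',np.clip(255*(A/255.)**.6,0,255).astype('uint8')[:,:,::-1])
E
```

```text
t 11.5833 pos [ 0.6075 -0.0859  0.4416] [-179.98    0.23    5.56] grasp [ 0.6068 -0.086   0.2776] F [ 0.71 -0.06 -3.67] w 0.0254 24.972344376146793
q [-24.  15.  36.  87.  -9.  82. -72.]
xyz [-0.05  0.2   3.76] twist [-0.02  0.23  0.16]
[-0.08378346  0.15742415 -0.00956933]
```

View pics/w4v.png

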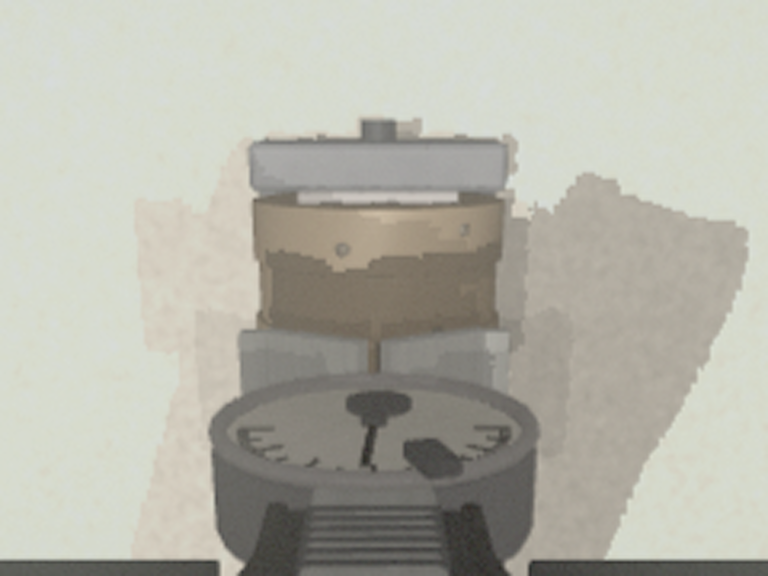

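The gauge hangs over the specimen with its dial in clear view. The hub is at (378,403), the needle runs to (367,465), and the tab spans about (405,440)–(462,475). I'll work out the tab angle by casting its dark pixels onto the dial plane.

```bash
cat >> h.py <<'E'
def dial(f,lean_info=True,thr=None):
    """cast dark dial pixels on planes x=off of gauge frame (tool x), polar about the pivot"""
    c=load(f); o=env.get_obs()
    R=Ro.from_euler('xyz',o['tool_rot'],degrees=True).as_matrix(); C=o['tool_pos']+R@[0,0,.164]
    gx,gz=R[:,0],-R[:,2]; gy=np.cross(gz,gx); piv=C-gz*.0627
    g=cv2.cvtColor(c['img'],cv2.COLOR_RGB2GRAY)
    def cast(off):
        v,u=np.mgrid[100:230,180:330]; K=np.linalg.inv(c['camera_matrix'])
        d=np.stack([u,v,np.ones_like(u)],-1)@K.T@c['R']; cam=-c['R'].T@c['t']
        s=((piv+gx*off-cam)@gx)/(d@gx); X=cam+d*s[...,None]-piv
        return X@gy,X@gz,g[100:230,180:330],u,v
    return cast
E
python3 - <<'E'
from h import *
np.set_printoptions(precision=4,suppress=True)
cast=dial('w4.png')
for off in (.006,.009,.012,.015):
    y,z,g,u,v=cast(off); r=np.hypot(y,z)*1e3; a=np.degrees(np.arctan2(-y,z))
    m=(r<42)&(z>-.03)
    dark=(m&(g<np.median(g[m])*.6)).astype('uint8')
    n,L,S,Ce=cv2.connectedComponentsWithStats(dark)
    print('off',off,'med',np.median(g[m]))
    for i in range(1,n):
        if S[i,4]>25:
            k=L==i; print(S[i],'ang',a[k].mean().round(1),a[k].min().round(1),a[k].max().round(1),'r',np.percentile(r[k],[3,50,97]).round(1))
            for lo,hi in((12,20),(20,26),(26,30),(30,34),(34,38)):
                q=k&(r>lo)&(r<hi)
                if q.sum()>4: print('   r',lo,hi,q.sum(),a[q].mean().round(2),a[q].min().round(1),a[q].max().round(1))
print(cast(.012)[2][16:50,40:130:2][::2].shape)
E
```

```text
off 0.006 med 65.0
[73 89  8 18 61] ang -56.1 -179.7 178.4 r [ 1.9 14.3 28.4]
   r 12 20 11 -32.87 -179.7 177.7
   r 20 26 13 -41.06 -179.7 178.2
   r 26 30 8 -0.66 -179.7 178.4
[ 86  97  19  12 151] ang 69.5 35.7 114.8 r [ 9.3 17.3 24.4]
   r 12 20 84 73.72 38.0 114.8
   r 20 26 45 53.9 35.7 76.0
off 0.009 med 68.0
[ 69  86  19  21 125] ang -2.6 -179.7 178.4 r [ 1.9 19.3 28.8]
   r 12 20 35 -7.42 -179.6 177.7
   r 20 26 34 13.45 -179.7 178.2
   r 26 30 22 43.48 -179.7 178.4
[ 86  97  21  13 160] ang 46.6 25.3 83.9 r [11.4 21.  30.1]
   r 12 20 63 53.32 27.7 83.9
   r 20 26 51 42.69 25.3 64.6
   r 26 30 32 38.37 26.2 56.6
   r 30 34 6 34.98 25.6 40.5
off 0.012 med 71.0
[ 68  83  20  24 184] ang 12.6 -179.7 178.4 r [ 2.5 17.7 28. ]
   r 12 20 66 9.67 -179.6 177.6
   r 20 26 48 21.67 -179.7 178.2
   r 26 30 22 36.22 -179.7 178.4
[ 86  97  21  13 165] ang 32.4 19.0 56.2 r [16.3 26.9 36.2]
   r 12 20 29 39.83 24.4 56.2
   r 20 26 46 33.9 19.4 53.0
   r 26 30 34 30.65 19.2 42.8
   r 30 34 35 29.74 19.1 44.0
   r 34 38 21 26.47 19.0 33.8
off 0.015 med 74.0
[ 68  82  20  25 195] ang 16.2 -179.7 177.9 r [ 1.8 11.9 32.9]
   r 12 20 61 31.01 -179.6 177.5
   r 20 26 18 36.19 -179.7 177.9
   r 26 30 6 -3.03 -4.7 -1.5
   r 30 34 6 -2.59 -4.0 -1.3
   r 34 38 6 -1.0 -3.5 1.1
[ 86  97  21  12 159] ang 24.3 13.9 39.4 r [22.4 32.9 41.5]
   r 20 26 27 27.92 16.4 39.4
   r 26 30 30 24.95 13.9 35.6
   r 30 34 33 23.69 14.2 34.0
   r 34 38 38 24.33 14.6 34.8
(17, 45)
```

Request:
servo_tool(plan=[{"xyz": [0,0.1,0.7],"twist": [0,0.2,0.1],"jaw": 0.8},{"xyz": [0,0.2,1.6],"twist": [0,0.2,0.1],"jaw": 0.8},{"xyz": [0,0.2,2.6],"twist": [0,0.2,0.1],"jaw": 0.8},{"xyz": [0,0.2,3.4],"twist": [0,0.2,0.1],"jaw": 0.8},{"xyz": [0,0.2,3.7],"twist": [0,0.2,0.1],"jaw": 0.8},{"xyz": [0,0.2,3.7],"twist": [0,0.2,0.1],"jaw": 0.8},{"xyz": [0,0.2,3.7],"twist": [0,0.2,0.1],"jaw": 0.8},{"xyz": [0,0.2,3.7],"twist": [0,0.2,0.1],"jaw": 0.8},{"xyz": [0,0.2,3.7],"twist": [0,0.2,0.1],"jaw": 0.8}])

```text
time_s: 12.38
tool_pos: [0.6075, -0.0898, 0.4055]
tool_rot: [180.0, -0.1, 5.3]
force: [0.5, 0.5, -3.8]
grip_width: 0.0255
grasp_force: 25.0
```

```bash
cat >> h.py <<'E'
from scipy.optimize import brentq
def tabneedle(f):
    cast=dial(f); out={}
    y,z,g,u,v=cast(.0165); y=y*1e3
    r=np.hypot(y,z*1e3); m=(r<46)&(z>-.03)&(y<-3)&(u<286)
    t=np.median(g[(r<42)])*.55
    n,L,S,Ce=cv2.connectedComponentsWithStats((m&(g<t)).astype('uint8'))
    i=1+np.argmax(S[1:,4]); k=L==i
    # lateral extents and hub centre, depth independent to first order
    yl,yr=-y[k].max()-.3*-1*-1,-y[k].min()
    print('tab blob',S[i],'y',(-y[k].max()).round(2),(-y[k].min()).round(2))
    print('  a(left)',np.degrees(brentq(lambda a:30*np.sin(a)-4*np.cos(a)+y[k].max()+.3,0,1)).round(1),'a(right,R45)',np.degrees(brentq(lambda a:45*np.sin(a)+4*np.cos(a)+y[k].min()-.3,0,1)).round(1))
    for off in(.0165,.0175):
        y,z,_,_,_=cast(off);p=np.c_[-y[k],z[k]]*1e3;w=p-p.mean(0);d=np.linalg.svd(w,full_matrices=False)[2][0];print('  off',off,'centroid',p.mean(0).round(1),'ang',np.degrees(np.arctan2(*p.mean(0))).round(1),'axis',np.degrees(np.arctan(d[0]/d[1])).round(1))
    y,z,_,_,_=cast(.012); h=(g<t)&~k&(np.abs(y)<.009)&(z>-.012)&(z<.032)
    for lo in range(-10,32,3):
        q=h&(z*1e3>=lo)&(z*1e3<lo+3)
        if q.sum():print('  needle z',lo,'n',q.sum(),'y',(-y[q].mean()*1e3).round(2))
E
python3 - <<'E'
from h import *
goal([.607,-.088,.232],5.4)
snap('wrist','w5.png')
tabneedle('w5.png')
E
```

```text
t 12.3833 pos [ 0.6075 -0.0898  0.4055] [ 1.7997e+02 -6.0000e-02  5.2900e+00] grasp [ 0.6077 -0.0899  0.2415] F [ 0.53  0.53 -3.81] w 0.0255 24.972379286773503
q [-24.  16.  36.  90.  -9.  78. -71.]
xyz [-0.03 -0.18  0.95] twist [ 0.03 -0.06 -0.11]
tab blob [ 86  97  20  12 158] y 7.33 20.39
  a(left) 21.0 a(right,R45) 22.2
  off 0.0165 centroid [13.2 33.9] ang 21.3 axis 10.1
  off 0.0175 centroid [13.  36.5] ang 19.7 axis 10.1
  needle z -10 n 9 y 1.24
  needle z -7 n 8 y 0.71
  needle z -4 n 7 y 0.3
  needle z -1 n 3 y 0.3
  needle z 2 n 2 y 0.71
  needle z 5 n 4 y 0.71
  needle z 8 n 2 y 0.71
  needle z 11 n 2 y 0.71
  needle z 14 n 4 y 0.71
  needle z 17 n 2 y 0.71
  needle z 20 n 3 y 0.34
  needle z 23 n 4 y 0.71
  needle z 26 n 4 y 0.71
```

Request:
servo_tool(plan=[{"xyz": [0,-0.15,0.2],"twist": [0,0,0],"jaw": 0.8},{"xyz": [0,-0.15,0.4],"twist": [0,0,0],"jaw": 0.8},{"xyz": [0,-0.15,0.6],"twist": [0,0,0],"jaw": 0.8},{"xyz": [0,-0.15,0.7],"twist": [0,0,0],"jaw": 0.8},{"xyz": [0,-0.15,0.7],"twist": [0,0,0],"jaw": 0.8}])

```text
time_s: 12.85
tool_pos: [0.6071, -0.0882, 0.3975]
tool_rot: [180.0, 0.0, 5.3]
force: [0.6, -0.0, -2.9]
grip_width: 0.0253
grasp_force: 25.0
```

Request:
servo_tool(plan=[{"xyz": [0,0,0.05],"twist": [0,0,0],"jaw": 0.8},{"xyz": [0,0,0.1],"twist": [0,0,0],"jaw": 0.8},{"xyz": [0,0,0.1],"twist": [0,0,0],"jaw": 0.8}])

```text
time_s: 13.1
tool_pos: [0.6072, -0.0882, 0.3969]
tool_rot: [180.0, 0.0, 5.3]
force: [-0.8, 0.0, -4.2]
grip_width: 0.0258
grasp_force: 25.0
```

Request:
servo_tool(plan=[{"xyz": [0,0,0.05],"twist": [0,0,0],"jaw": 0.8},{"xyz": [0,0,0.1],"twist": [0,0,0],"jaw": 0.8},{"xyz": [0,0,0.1],"twist": [0,0,0],"jaw": 0.8}])

```text
time_s: 13.35
tool_pos: [0.6072, -0.0883, 0.3964]
tool_rot: [180.0, -0.0, 5.3]
force: [0.5, 0.6, -1.2]
grip_width: 0.0259
grasp_force: 25.0
```

Request:
servo_tool(plan=[{"xyz": [0,0,0.05],"twist": [0,0,0],"jaw": 0.8},{"xyz": [0,0,0.1],"twist": [0,0,0],"jaw": 0.8},{"xyz": [0,0,0.1],"twist": [0,0,0],"jaw": 0.8},{"xyz": [0,0,0.1],"twist": [0,0,0],"jaw": 0.8}])

```text
time_s: 13.68
tool_pos: [0.6073, -0.0884, 0.3962]
tool_rot: [180.0, -0.1, 5.3]
force: [-2.1, -0.2, 5.7]
grip_width: 0.026
grasp_force: 25.0
```

```bash
python3 -c "
from h import *
goal([.607,-.088,.232],5.4);print(env.get_obs()['wrist_torque'])"
```

```text
t 13.6833 pos [ 0.6073 -0.0884  0.3962] [ 1.7998e+02 -9.0000e-02  5.2900e+00] grasp [ 0.6076 -0.0884  0.2322] F [-2.06 -0.2   5.67] w 0.026 24.983401237986982
q [-24.  16.  36.  91.  -9.  77. -71.]
xyz [-0.03 -0.04  0.02] twist [ 0.02 -0.09 -0.11]
[0.17004224 0.73802182 0.03457957]
```

Request:
servo_tool(plan=[{"xyz": [0,0,-0.05],"twist": [0,0,0],"jaw": 0.8},{"xyz": [0,-0.58,-0.045],"twist": [-1,0,0],"jaw": 0.8},{"xyz": [0,-1.16,-0.03],"twist": [-2,0,0],"jaw": 0.8},{"xyz": [0,-1.73,-0.005],"twist": [-3,0,0],"jaw": 0.8},{"xyz": [0,-2.31,0.03],"twist": [-4,0,0],"jaw": 0.8},{"xyz": [0,-2.89,0.075],"twist": [-5,0,0],"jaw": 0.8},{"xyz": [0,-2.89,0.075],"twist": [-5,0,0],"jaw": 0.8},{"xyz": [0,-2.89,0.075],"twist": [-5,0,0],"jaw": 0.8}])

```text
time_s: 14.35
tool_pos: [0.6049, -0.0582, 0.3945]
tool_rot: [175.0, -0.1, 5.4]
force: [0.1, 1.1, 5.3]
grip_width: 0.0259
grasp_force: 25.0
```

```bash
cat >> h.py <<'E'
def stat(axis=(.6076,-.0884,.0655)):
    o=env.get_obs(); R=Ro.from_euler('xyz',o['tool_rot'],degrees=True).as_matrix()
    S=o['tool_pos']+R@[0,0,.3307]; Rl=o['force']-[0,0,-3.7]
    print('t',round(o['time_s'],2),'rot',o['tool_rot'].round(2),'seat-axis mm',((S-axis)*1e3).round(2),'F tool',(R.T@Rl).round(2),'Tq tool',(R.T@o['wrist_torque']).round(2),'w',round(o['grip_width'],4))
E
python3 -c "
from h import *
stat()"
```

```text
t 14.35 rot [ 1.7495e+02 -7.0000e-02  5.4200e+00] seat-axis mm [ 0.42  1.25 -0.46] F tool [ 0.23 -0.31 -9.06] Tq tool [ 0.12 -0.06  0.  ] w 0.0259
```

Request:
servo_tool(plan=[{"xyz": [0,0,-0.06],"twist": [0,0,0],"jaw": 0.8},{"xyz": [0,-0.58,-0.055],"twist": [-1,0,0],"jaw": 0.8},{"xyz": [0,-1.16,-0.04],"twist": [-2,0,0],"jaw": 0.8},{"xyz": [0,-1.73,-0.015],"twist": [-3,0,0],"jaw": 0.8},{"xyz": [0,-2.31,0.02],"twist": [-4,0,0],"jaw": 0.8},{"xyz": [0,-2.89,0.065],"twist": [-5,0,0],"jaw": 0.8},{"xyz": [0,-2.89,0.065],"twist": [-5,0,0],"jaw": 0.8},{"xyz": [0,-2.89,0.065],"twist": [-5,0,0],"jaw": 0.8},{"xyz": [0,-2.89,0.065],"twist": [-5,0,0],"jaw": 0.8}])

```text
time_s: 15.1
tool_pos: [0.6018, -0.0305, 0.3907]
tool_rot: [170.0, 0.0, 5.3]
force: [-0.4, 2.2, 2.7]
grip_width: 0.0257
grasp_force: 25.0
```

```bash
python3 -c "
from h import *
stat()"
```

```text
t 15.1 rot [1.7001e+02 3.0000e-02 5.3100e+00] seat-axis mm [-0.69  0.79 -0.48] F tool [-0.16 -1.04 -6.68] Tq tool [ 0.45 -0.03 -0.05] w 0.0257
```

Request:
servo_tool(plan=[{"xyz": [0,-0.58,-0.025],"twist": [-1,0,0],"jaw": 0.8},{"xyz": [0,-1.16,-0.01],"twist": [-2,0,0],"jaw": 0.8},{"xyz": [0,-1.73,0.015],"twist": [-3,0,0],"jaw": 0.8},{"xyz": [0,-2.31,0.05],"twist": [-4,0,0],"jaw": 0.8},{"xyz": [0,-2.88,0.095],"twist": [-5,0,0],"jaw": 0.8},{"xyz": [0,-3.46,0.15],"twist": [-6,0,0],"jaw": 0.8},{"xyz": [0,-4.03,0.215],"twist": [-7,0,0],"jaw": 0.8},{"xyz": [0,-4.61,0.29],"twist": [-8,0,0],"jaw": 0.8},{"xyz": [0,-4.61,0.29],"twist": [-8,0,0],"jaw": 0.8},{"xyz": [0,-4.61,0.29],"twist": [-8,0,0],"jaw": 0.8}])

```text
time_s: 15.93
tool_pos: [0.5976, 0.0142, 0.3796]
tool_rot: [162.0, 0.1, 5.3]
force: [0.6, 1.1, -1.2]
grip_width: 0.0259
grasp_force: 25.0
```

Request:
servo_tool(plan=[{"xyz": [0,0,0],"twist": [0,0,0],"jaw": 0.8},{"xyz": [0,0,0],"twist": [0,0,0],"jaw": 0.8},{"xyz": [0,0,0],"twist": [0,0,0],"jaw": 0.8},{"xyz": [0,0,0],"twist": [0,0,0],"jaw": 0.8},{"xyz": [0,0,0],"twist": [0,0,0],"jaw": 0.8},{"xyz": [0,0,0],"twist": [0,0,0],"jaw": 0.8},{"xyz": [0,0,0],"twist": [0,0,0],"jaw": 0.8},{"xyz": [0,0,0],"twist": [0,0,0],"jaw": 0.8},{"xyz": [0,0,0],"twist": [0,0,0],"jaw": 0.8},{"xyz": [0,0,0],"twist": [0,0,0],"jaw": 0.8}])

```text
time_s: 16.77
tool_pos: [0.5977, 0.0137, 0.3801]
tool_rot: [162.0, 0.0, 5.3]
force: [0.1, 1.0, -2.8]
grip_width: 0.0259
grasp_force: 25.0
```

```bash
python3 -c "
from h import *
stat()
c=snap('wrist','w6.png')
cast=dial('w6.png')
y,z,g,u,v=cast(.0165)
print(u[0,0],v[0,0]);print('cols',list(range(246,292)))
G=c['img'].mean(2).astype(int)
for r in range(180,212):print(r,' '.join('%3d'%k for k in G[r,240:290]))
"
```

```text
t 16.77 rot [1.6196e+02 1.0000e-02 5.2800e+00] seat-axis mm [-0.52  0.15  0.13] F tool [ 0.22 -0.67 -1.19] Tq tool [ 0.82 -0.22 -0.07] w 0.0259
180 100
cols [246, 247, 248, 249, 250, 251, 252, 253, 254, 255, 256, 257, 258, 259, 260, 261, 262, 263, 264, 265, 266, 267, 268, 269, 270, 271, 272, 273, 274, 275, 276, 277, 278, 279, 280, 281, 282, 283, 284, 285, 286, 287, 288, 289, 290, 291]
180  66  68  66  66  67  66  66  64  68  67  68  67  68  69  68  68  67  69  67  66  69  68  69  68  67  66  69  74  73  73  68  70  68  68  68  67  68  68  69  65  67  67  64  66  68  67  67  67  75  98
181  67  67  66  67  69  68  64  65  63  69  67  66  65  70  70  70  72  73  71  73  73  71  74  72  69  70  70  69  70  71  71  68  69  68  70  69  68  69  66  67  67  67  70  70  68  68  66  68  67  68
182  73  75  68  74  70  70  62  58  51  51  52  50  50  62  60  63  73  75  80  80  79  80  81  81  83  83  82  82  82  83  78  79  77  77  75  72  73  72  72  70  72  67  71  68  67  67  67  67  68  68
183  76  70  50  47  32  33  32  30  33  36  35  33  34  34  32  33  34  46  65  75  78  81  80  80 
[... 5115 characters left out ...]
  66  69  67  60  42  39  40  37  36  38  41  46  45  45  53  58  65  70  69  75  77  75
209  69  69  70  68  67  71  69  69  70  70  68  70  69  68  69  69  70  69  68  69  68  70  71  69  71  71  72  71  67  68  68  67  60  48  47  44  48  48  56  69  64  66  72  82  68  65  65  69  68  68
210  67  67  70  65  71  73  72  72  72  71  72  71  72  73  71  72  70  71  72  71  74  72  72  73  74  73  70  73  72  70  67  70  68  69  63  62  67  66  69  83  80  74  74  71  60  56  51  51  54  52
211  63  63  65  66  65  66  65  68  67  68  69  67  68  66  70  71  67  68  68  68  69  67  68  68  66  68  68  68  67  67  64  65  64  65  64  62  62  59  62  70  66  54  56  50  48  49  50  52  52  52
```

```bash
python3 - <<'E'
from h import *
cast=dial('w6.png')
from scipy.interpolate import RegularGridInterpolator as RG
def at(off,pts):
    y,z,g,u,v=cast(off); f=lambda A:RG((v[:,0],u[0]),A)
    q=[(b,a) for a,b in pts]; return -f(y)(q)*1e3,f(z)(q)*1e3
N=[(258.8,194),(259.8,195),(260.9,196),(261.9,197),(262.8,198),(263.7,199)]
for off in(.011,.012,.0125,.013,.014):
    a,b=at(off,N); p=np.polyfit(b,a,1); print('needle off',off,'r',np.hypot(a,b).round(1)[[0,-1]],'slope ang',np.degrees(np.arctan(p[0])).round(2),'y at pivot',p[1].round(2))
T={'inL':(265.7,200),'inR':(276.3,197.2),'L1':(266.3,203),'L2':(268.5,205),'L3':(271.5,207.5),'zero tick':(256.4,206)}
for off in(.0125,.014,.015,.016,.017,.018):
    a,b=at(off,T.values()); c=(a[0]+a[1])/2,(b[0]+b[1])/2
    print(off,'inner centre y,z',np.round(c,1),'r',np.hypot(*c).round(1),'ang',np.degrees(np.arctan2(*c)).round(1),'width',np.hypot(a[0]-a[1],b[0]-b[1]).round(1),'Ledge ang',np.degrees(np.arctan2(a[4]-a[2],b[4]-b[2])).round(1),'tick',a[5].round(2),b[5].round(1))
E
```

```text
needle off 0.011 r [ 3.  13.5] slope ang 17.62 y at pivot 2.98
needle off 0.012 r [ 4.1 15.9] slope ang 17.62 y at pivot 2.04
needle off 0.0125 r [ 5.2 17.1] slope ang 17.62 y at pivot 1.58
needle off 0.013 r [ 6.4 18.4] slope ang 17.62 y at pivot 1.11
needle off 0.014 r [ 9.1 20.9] slope ang 17.62 y at pivot 0.18
0.0125 inner centre y,z [12.2 14.9] r 19.3 ang 39.3 width 10.4 Ledge ang 21.0 tick 0.99 30.1
0.014 inner centre y,z [12. 19.] r 22.4 ang 32.2 width 10.2 Ledge ang 21.0 tick 0.99 33.8
0.015 inner centre y,z [11.8 21.7] r 24.7 ang 28.6 width 10.1 Ledge ang 21.0 tick 1.0 36.3
0.016 inner centre y,z [11.7 24.4] r 27.0 ang 25.5 width 9.9 Ledge ang 21.0 tick 1.0 38.8
0.017 inner centre y,z [11.5 27.1] r 29.4 ang 23.0 width 9.8 Ledge ang 21.0 tick 1.0 41.3
0.018 inner centre y,z [11.3 29.8] r 31.9 ang 20.8 width 9.6 Ledge ang 21.0 tick 1.0 43.8
```

Request:
servo_tool(plan=[{"xyz": [0,-0.35,0.03],"twist": [-0.6,0,0],"jaw": 0.8},{"xyz": [0,-0.69,0.035],"twist": [-1.2,0,0],"jaw": 0.8},{"xyz": [0,-1.04,0.05],"twist": [-1.8,0,0],"jaw": 0.8},{"xyz": [0,-1.39,0.06],"twist": [-2.4,0,0],"jaw": 0.8},{"xyz": [0,-1.56,0.07],"twist": [-2.7,0,0],"jaw": 0.8},{"xyz": [0,-1.56,0.07],"twist": [-2.7,0,0],"jaw": 0.8},{"xyz": [0,-1.56,0.07],"twist": [-2.7,0,0],"jaw": 0.8},{"xyz": [0,-1.56,0.07],"twist": [-2.7,0,0],"jaw": 0.8},{"xyz": [0,-1.56,0.07],"twist": [-2.7,0,0],"jaw": 0.8},{"xyz": [0,-1.56,0.07],"twist": [-2.7,0,0],"jaw": 0.8}])

```text
time_s: 17.65
tool_pos: [0.5964, 0.0285, 0.3746]
tool_rot: [159.3, -0.0, 5.3]
force: [-0.3, 0.4, -4.0]
grip_width: 0.0259
grasp_force: 25.0
```

Request:
servo_tool(plan=[{"xyz": [0,0,0],"twist": [0,0,0],"jaw": 0.8},{"xyz": [0,0,0],"twist": [0,0,0],"jaw": 0.8},{"xyz": [0,0,0],"twist": [0,0,0],"jaw": 0.8},{"xyz": [0,0,0],"twist": [0,0,0],"jaw": 0.8},{"xyz": [0,0,0],"twist": [0,0,0],"jaw": 0.8},{"xyz": [0,0,0],"twist": [0,0,0],"jaw": 0.8},{"xyz": [0,0,0],"twist": [0,0,0],"jaw": 0.8},{"xyz": [0,0,0],"twist": [0,0,0],"jaw": 0.8},{"xyz": [0,0,0],"twist": [0,0,0],"jaw": 0.8},{"xyz": [0,0,0],"twist": [0,0,0],"jaw": 0.8}])

```text
time_s: 18.48
tool_pos: [0.5964, 0.0285, 0.3746]
tool_rot: [159.3, -0.0, 5.3]
force: [0.7, 1.8, -2.7]
grip_width: 0.0257
grasp_force: 25.0
```

```bash
python3 - <<'E'
from h import *
stat()
c=snap('wrist','w7.png')
# average several frames for a cleaner picture
S=np.mean([env.read_camera('wrist')['img'].astype(float) for _ in range(4)],0)
np.save('pics/w7m.npy',S)
A=cv2.resize(S[155:225,210:310].astype('uint8'),(0,0),fx=8,fy=8,interpolation=cv2.INTER_CUBIC)
cv2.imwrite('pics/w7v.png',np.clip(255*(A/255.)**.5*1.2,0,255).astype('uint8')[:,:,::-1])
E
```

```text
t 18.48 rot [159.28  -0.     5.3 ] seat-axis mm [-0.39  0.38 -0.2 ] F tool [ 0.84 -1.24 -1.49] Tq tool [ 1.22  0.05 -0.01] w 0.0257
```

View pics/w7v.png

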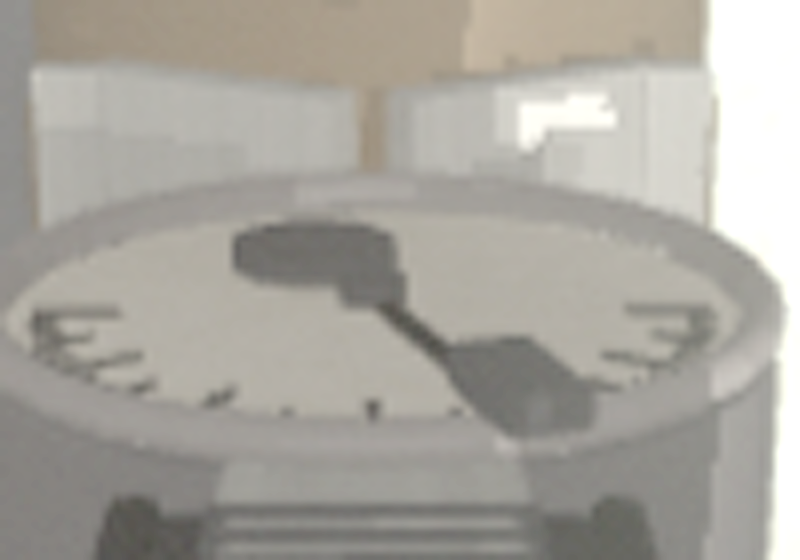

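The last view shows the zero tick at (372,410) and other ticks at (288,412), (220,398), (145,385) and (455,412). The needle runs (383,303)–(447,355) towards the tab, whose inner end spans (447,350)–(530,338). I'll cast these onto the dial planes.

```bash
python3 - <<'E'
from h import *
from scipy.interpolate import RegularGridInterpolator as RG
cast=dial('w7.png')
f8=lambda u,v:(210+u/8-.44,155+v/8-.44)
def at(off,pts):
    y,z,g,u,v=cast(off); f=lambda A:RG((v[:,0],u[0]),A)
    q=[f8(*k)[::-1] for k in pts]; return -f(y)(q)*1e3,f(z)(q)*1e3
T=[(288,412),(220,398),(145,388),(120,358),(80,310),(372,405),(455,412),(630,360),(670,308)]
for off in(.0115,.0122,.013,.014):
    a,b=at(off,T); print(off,'tick y',a.round(1),'z',b.round(1),'\n   r',np.hypot(a-.8,b).round(1),'ang',np.degrees(np.arctan2(a-.8,b)).round(1))
N=[(383,303),(400,318),(420,333),(440,350)]
a,b=at(.0125,N);p=np.polyfit(b,a,1);print('needle slope',np.degrees(np.arctan(p[0])))
# subpixel needle centreline from mean image (dark centroid per row)
S=np.load('pics/w7m.npy').mean(2)
pts=[]
for r in range(193,198):
    x=np.arange(254,268); w=np.clip(75-S[r,254:268],0,None); print(r,(w*x).sum()/w.sum(),S[r,254:268].round().astype(int)); 
# rim extremes
C=[(447,350),(530,338),(592,390)]
for off in(.015,.016,.017,.018):
    a,b=at(off,C);print(off,'corners y',a.round(1),'z',b.round(1),'right edge ang',np.degrees(np.arctan2(a[2]-a[1],b[2]-b[1])).round(1))
a,b=at(.012,[(0,320),(783,300)]);print('case extremes y',a,b)
E
```

```text
0.0115 tick y [ -6.8 -13.1 -20.3 -23.5 -29.2   0.8   8.3  25.5  31.3] z [27.6 24.2 21.7 13.7 -0.4 25.9 27.6 14.3 -1. ] 
   r [28.6 27.9 30.2 27.9 30.  25.9 28.6 28.5 30.6] ang [-15.3 -29.9 -44.2 -60.6 -90.7  -0.   15.1  60.   91.8]
0.0122 tick y [ -6.7 -13.  -20.  -23.2 -28.9   0.8   8.2  25.3  31. ] z [29.4 26.  23.5 15.6  1.6 27.7 29.4 16.1  1.1] 
   r [30.3 29.4 31.4 28.6 29.7 27.7 30.3 29.3 30.3] ang [-14.3 -28.  -41.6 -57.  -86.8  -0.   14.1  56.6  88. ]
0.013 tick y [ -6.6 -12.8 -19.8 -23.  -28.5   0.8   8.1  25.   30.7] z [31.4 28.  25.5 17.7  3.9 29.7 31.4 18.3  3.4] 
   r [32.2 31.1 32.8 29.6 29.6 29.7 32.2 30.3 30.1] ang [-13.3 -26.  -38.9 -53.3 -82.3  -0.   13.1  52.9  83.6]
0.014 tick y [ -6.5 -12.6 -19.5 -22.6 -28.1   0.8   8.   24.7  30.3] z [33.9 30.5 28.1 20.4  6.8 32.2 33.9 21.   6.3] 
   r [34.6 33.4 34.7 31.1 29.7 32.2 34.6 31.8 30.1] ang [-12.2 -23.8 -35.9 -48.9 -76.7  -0.   12.   48.7  78. ]
needle slope 21.51834672325136
193 257.443604077606 [53 52 48 29 21 25 43 75 84 83 82 82 82 82]
194 259.1863990167964 [85 84 80 56 30 22 24 40 76 81 83 83 83 83]
195 260.38911975821685 [84 84 83 81 56 29 23 26 35 61 80 82 83 84]
196 261.50318232871587 [83 83 84 84 81 57 36 22 22 30 61 77 82 81]
197 263.073145245559 [85 84 84 85 84 84 68 38 25 23 25 48 73 62]
0.015 corners y [ 7.7 15.6 20.1] z [21.  17.7 31.2] right edge ang 18.6
0.016 corners y [ 7.6 15.4 19.9] z [23.7 20.5 33.7] right edge ang 18.6
0.017 corners y [ 7.5 15.2 19.6] z [26.4 23.3 36.3] right edge ang 18.6
0.018 corners y [ 7.4 15.  19.3] z [29.1 26.  38.9] right edge ang 18.6
case extremes y [-36.58115982  43.1011588 ] [ 4.11967596 -2.03741319]
```

Request:
servo_tool(plan=[{"xyz": [0,0,0.02],"twist": [0,0,0],"jaw": 0.8},{"xyz": [0,0,0.04],"twist": [0,0,0],"jaw": 0.8},{"xyz": [0,0,0.05],"twist": [0,0,0],"jaw": 0.8},{"xyz": [0,0,0.05],"twist": [0,0,0],"jaw": 0.8},{"xyz": [0,0,0.05],"twist": [0,0,0],"jaw": 0.8},{"xyz": [0,0,0.05],"twist": [0,0,0],"jaw": 0.8},{"xyz": [0,0,0.05],"twist": [0,0,0],"jaw": 0.8},{"xyz": [0,0,0.05],"twist": [0,0,0],"jaw": 0.8}])

```text
time_s: 19.4
tool_pos: [0.5965, 0.0284, 0.3745]
tool_rot: [159.3, -0.0, 5.3]
force: [-1.2, 4.0, 3.1]
grip_width: 0.0259
grasp_force: 25.0
```

```bash
python3 -c "
from h import *
stat()
f=[]
for _ in range(8): env.read_camera('wrist'); f.append(env.get_obs()['force'])
print(np.mean(f,0),np.std(f,0)); stat()"
```

```text
t 19.4 rot [ 1.5928e+02 -4.0000e-02  5.3100e+00] seat-axis mm [-0.08  0.36 -0.29] F tool [-0.85 -1.38 -7.8 ] Tq tool [ 1.18 -0.42 -0.09] w 0.0259
[-1.14670189  3.61359479  3.34314194] [0.39446717 0.62530626 0.57789741]
t 19.8 rot [ 1.5928e+02 -4.0000e-02  5.3100e+00] seat-axis mm [-0.06  0.3  -0.29] F tool [-0.21 -1.09 -8.66] Tq tool [ 1.15 -0.38 -0.11] w 0.0257
```

Request:
servo_tool(plan=[{"xyz": [0,0,-0.025],"twist": [0,0,0],"jaw": 0.8},{"xyz": [0,0,-0.025],"twist": [0,0,0],"jaw": 0.8},{"xyz": [0,0,-0.025],"twist": [0,0,0],"jaw": 0.8},{"xyz": [0,0,-0.025],"twist": [0,0,0],"jaw": 0.8},{"xyz": [0,0,-0.025],"twist": [0,0,0],"jaw": 0.8},{"xyz": [0,0,-0.025],"twist": [0,0,0],"jaw": 0.8},{"xyz": [0,0,-0.025],"twist": [0,0,0],"jaw": 0.8},{"xyz": [0,0,-0.025],"twist": [0,0,0],"jaw": 0.8},{"xyz": [0,0,-0.025],"twist": [0,0,0],"jaw": 0.8},{"xyz": [0,0,-0.025],"twist": [0,0,0],"jaw": 0.8}])

```text
time_s: 20.63
tool_pos: [0.5965, 0.0284, 0.3745]
tool_rot: [159.3, -0.0, 5.3]
force: [-1.1, 4.5, 5.1]
grip_width: 0.0259
grasp_force: 25.0
```

```bash
python3 -c "
from h import *
stat()
print(env.sign_off())"
```

```text
t 20.63 rot [ 1.5928e+02 -2.0000e-02  5.3100e+00] seat-axis mm [-0.18  0.29 -0.3 ] F tool [-0.65 -1.13 -9.84] Tq tool [ 1.2  -0.21 -0.07] w 0.0259
the job is handed in; nothing more can be done
None
```

The job is handed in at 20.6 s: the jaw bears on the specimen, and the gauge is held seated at a 20.7° lean, against a tab I measured at about 20.5° (±0.7°). It presses with about 10 N rather than the 5 N I meant to ease to, and I did not check directly that the specimen had not turned.

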